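Hold a drawer pull for screwing

ROBOT

A 6-joint arm with a two-finger parallel gripper is mounted at the origin on the work surface. World frame = base frame: x ahead of the robot, y to its left, z up, the work surface at z = 0. Lengths are in m, angles in rad, forces in N, time in s.
With the tool pointing down it reaches from about 0.35 to 0.775 m from the base axis. Payload 7.3 kg.
Tool frame: the origin (TCP) lies at the very end of the fingers, on their centre line; the grasp point (between the pads) lies grip_point_offset behind it (grip_point_offset is the distance from the TCP to the grasp point, in m); z points along the fingers, y is the direction in which the jaws open and shut (so a half turn about z gives the same grasp; the last joint's range is limited). The gripper opens to 92 mm and grips with 3 to 60 N. Pads are 19 mm wide; open, the fingers measure 130 mm over their backs; the gripper's body (75 mm by 190 mm) begins 47 mm behind the grasp point.
Start: joints at [-1.267, 0.342, 1.524, -0, 1.275, -0.146], TCP at [0.228, -0.473, 0.227] pointing down, gripper open.
Joint ranges: [-2.53, 2.53], [-0.77, 2.02], [0.04, 2.7], [-1, 4.14], [0.28, 2.66], [-3.11, 3.11]. Speed limits (rad/s): [2.57, 2.57, 3.14, 3.14, 3.14, 3.14].

INTERFACE

Orientations are given as [roll, pitch, yaw] about the fixed x, y, z axes, in that order (R = Rz(yaw) Ry(pitch) Rx(roll)).
In Python, from cell import * gives the robot as it stands.
- The arm moves only by the shell command python3 -m inch 'ROWS' [OPENING] [FORCE]. ROWS is JSON, a list that holds one entry, the list of rows, each a list of 4 numbers: the shift along the tool's x, y, z in mm, then the turn about the tool's z in rad. In form: [[[x, y, z, roll], ...]]. A call has 1 to 10 rows; each row shifts and turns the commanded pose from where the row before left it, along the tool's axes as they then stand; what a row does not reach is not made up. A row lasts 1/8 s, in which the tool goes at most 62.5 mm and 10.7 degrees, less where a joint would pass 70% of its speed; a pose out of reach is approached as far as the arm can. A call with a gripper value outside its range is refused whole. OPENING is the closure, from -1 (fully open) to 1 (shut), set as the call begins (- or left out, the last holds). The fingers move at their own pace and stop on an object; FORCE is the grip in N (left out, the last holds). Time passes only in rows, so rows that do not move let the fingers close. It gives the time, the measured TCP pose, the force and the opening at its end, in the units of the state.
- observe(): the state, without advancing time (a new reading comes with each control period).
- read_camera(name): name is "side" or "top" or "wrist"; returns a dict with "img" (384x512x3 uint8, blue, green, red), "fx", "fy", "cx", "cy" (pixels), "k1" (the pictures are not rectified: a ray, as slopes to the right and down, at radius r is drawn at 1 + k1 r^2 times it, then the intrinsics apply), "eye" and "rotation" of the camera in the world; the wrist camera has in their place "T_tool_cam" (4x4, takes a point from camera to tool coordinates, whose origin is the TCP and whose axes are the flange's). Camera axes: x right, y down, z forward; pixel columns grow to the right and rows downward; lengths in m; the calibration is good to about 2 mm. A picture is of the moment at which its call begins: read the wrist's pose just before it. There is no depth.
- hand_in(): hands the job in, once; it reports no verdict.
Trained networks look in the newest picture that a camera, given by its name, has taken for a name from the list of things; names that differ only in an ending like _2 or _b are one class to them, and where a whole thing is asked for, a point or a joint stands for the part that bears it (a point fixed in the world has none). Each returns a list of dicts, best first, with "conf" (0 to 1); they miss things now and then, are a little off and sometimes report something else, mostly with a low value. They report only what shows in the picture. A call takes as long as a camera call. They do not tell look-alikes from the thing itself.
- boxes_of(camera, label): "at" ([row, column] in pixels, amid what is visible of it).
- place_of(camera, label): "at" ([row, column] in pixels: a listed point, or the origin of a listed thing).
The state is a dict: "time": time; "qpos": joint angles; "qvel": joint speeds; "joint_efforts": joint torques, N m; "tool_pos": TCP position; "tool_rot": TCP orientation; "contact_force": force on the tool from outside, world axes, zero at the start; "torque": the same for the moment, N m; "opening": finger opening in m.
Only numpy, scipy, OpenCV 4.12 (cv2) and the standard library are available. Lean on these libraries where they do the work, as an engineer would, in place of code of your own. Each camera call takes 0.05 s, during which the arm holds its last target. There are 200 camera calls.

TASK

First push the open drawer of the little brick-sample unit fully home until it clicks in. Then pick up the loose wooden drawer pull from the table and press its flat back squarely against that drawer's front, upright, centred left to right and with its top edge level with the top of the front, as on the finished drawer beside it. Keep pressing steadily with about 12 newtons (never ram it) and finish while holding it there, so that I can screw it on; leave the clay brick and the screwdriver where they lie.

Things in the scene. Friction and masses are not known exactly. Their poses are not given: they have to be found in the camera images.
- bay: Plywood unit, fixed, whose open drawer has no pull; 170 mm wide, 200 deep, top 120 mm above the table. A like unit, shut, with its pull fitted, stands beside it, left or right (176 mm between centres). Origin: under the unit (12 mm above the table), mid-width, in the plane of the shut drawer's outer face. x points into the unit (the way the drawer shuts), y left, z up.
- drawer (a joint): How far the drawer is open, in m: 0 is home, 0.13 fully out. About 1.5 N of friction; 17 mm before home it meets a sprung catch, takes about 6 N to pass, and is drawn in over the last 6 mm or so. Its stop is slightly springy: pressed with 12 N it yields under a millimetre and may read below 0.
- mount (a point): Point on the outer face of the open drawer's front (moves with it), mid-width, 25 mm below its top edge: the middle of the pull's back belongs here. Axes as bay. The front is a plain flat upright board 168 mm wide and 14 mm thick, from 81 mm below this point to 25 mm above it; its outer face looks along -x.
- pull_grip (a point): Centre of the grip block of the loose wooden pull (0.1 kg), half-way up. It stands on the table, T-shaped from above, 50 mm high: a back plate 110 mm wide (y), 12 mm thick (x), and in its middle a grip block 28 mm wide (y) standing out 48 mm (x). x points from here to the flat back, 36 mm away; the block's free end is 24 mm the other way. z up. Grasp the block from above across its 28 mm.
- pull: The same loose pull; origin under the grip block's centre at its lower edge, 25 mm below pull_grip; same axes.
- brick: Bystander: loose perforated clay brick, 100 x 60 x 50 mm; origin at its underside.
- screwdriver: Bystander: loose screwdriver lying on the table, about 200 mm long; origin at its underside.
Mind the look-alikes: they are no part of the job. Leave any grey or yellow look-alike of the pull alone.

How it is judged:
By the outcome, as a careful person would: the job done as asked, in the order asked, and still so for the second after the job is handed in, while the arm keeps its last pose, push and grip.
It also fails if it takes over 72 s, if anything falls off the work surface, if the arm or the gripper's body presses on something with over 40 N, if the wrist force passes 120 N, or if a joint passes its speed limit or range.

## Working session

There is one attempt and no reset: what is moved stays moved. The work goes in short steps, Python scripts to look and compute and a shell command to move; the robot and the scene stay as the last step left them, time stands still between calls to the robot, and variables do not carry over. Pictures are saved under pics/ and viewed, about 8 in all and at most 12, crops included, and the job is handed in when it is done.

```bash
mkdir -p pics; ls
cat > h.py <<'E'
from cell import *
import numpy as np, cv2
from scipy.spatial.transform import Rotation as Ro
def toolT():
    s=observe(); T=np.eye(4); T[:3,:3]=Ro.from_euler('xyz',s['tool_rot']).as_matrix(); T[:3,3]=s['tool_pos']; return T
def cam(n):
    T=toolT(); c=read_camera(n)
    if n=='wrist':
        M=T@np.array(c['T_tool_cam']); c['eye']=M[:3,3]; c['rotation']=M[:3,:3]
    return c
def ray(c,rc):
    K=np.array([[c['fx'],0,c['cx']],[0,c['fy'],c['cy']],[0,0,1.]])
    p=cv2.undistortPoints(np.array([[[rc[1],rc[0]]]],float),K,np.array([c['k1'],0,0,0.]))[0,0]
    return np.array(c['eye']),np.array(c['rotation'])@np.array([p[0],p[1],1])
def atz(c,rc,z):
    e,d=ray(c,rc); return e+d*(z-e[2])/d[2]
def proj(c,P):
    q=np.array(c['rotation']).T@(np.array(P)-np.array(c['eye'])); a=q[:2]/q[2]; a=a*(1+c['k1']*(a@a))
    return np.array([c['cy']+c['fy']*a[1],c['cx']+c['fx']*a[0]])
E
python3 - <<'E'
from h import *
print(observe(), [k for k in dir() if 'grip' in k], globals().get('grip_point_offset'))
C={n:cam(n) for n in('top','side')}
cv2.imwrite('pics/a.png',np.hstack([C['top']['img']])); cv2.imwrite('pics/b.png',C['side']['img'])
for n in C:
  print(n,C[n]['eye'],C[n]['fx'],C[n]['k1'])
  for l,z in(('mount',.107),('pull_grip',.025),('bay',.012),('brick',0),('screwdriver',0)):
    for r in place_of(n,l)[:4]: print(n,l,np.round(r['at']),round(r['conf'],2),np.round(atz(C[n],r['at'],z),3))
E
```

```text
pics
{'time': 0.0, 'qpos': array([-1.26696659e+00,  3.42740924e-01,  1.52501604e+00, -3.43544736e-05,
        1.27539843e+00, -1.45977396e-01]), 'qvel': array([-4.19982069e-04,  4.32692701e-04, -5.38698475e-04,  5.99694634e-06,
       -9.29699099e-04,  2.56949446e-03]), 'joint_efforts': array([-2.78480002e-03, -4.31240165e+01, -2.44228703e+01,  7.15701445e-02,
        5.59077621e-02, -1.13612714e-04]), 'tool_pos': array([ 0.22816341, -0.47237453,  0.22603586]), 'tool_rot': array([-3.14004175e+00, -1.94814843e-04,  4.49817009e-01]), 'contact_force': array([ 0.41750489, -0.33372194, -1.07497493]), 'torque': array([-0.02300053,  0.02011304,  0.02167511]), 'opening': 0.09181281651160907} ['grip_point_offset'] 0.0188
top [ 0.30045741 -0.05947993  1.41049617] 417.4508621478647 0.011767384499308224Traceback (most recent call last):
  File "<stdin>", line 8, in <module>
  File "h.py", line 16, in atz
    e,d=ray(c,rc); return e+d*(z-e[2])/d[2]
                                       ~^^^
IndexError: invalid index to scalar variable.
```

```bash
sed -i "s/^    return c$/    elif np.array(c['rotation']).shape==(3,): c['rotation']=Ro.from_euler('xyz',c['rotation']).as_matrix()\n    return c/" h.py
python3 - <<'E'
from h import *
C={n:cam(n) for n in('top','side')}
cv2.imwrite('pics/a.png',np.hstack([C['top']['img']])); cv2.imwrite('pics/b.png',C['side']['img'])
for n in C:
  print(n,C[n]['eye'],C[n]['rotation'][:,2],C[n]['fx'],C[n]['k1'])
  for l,z in(('mount',.093),('pull_grip',.025),('bay',.012),('brick',0),('screwdriver',0)):
    for r in place_of(n,l)[:4]: print(n,l,np.round(r['at']),round(r['conf'],2),np.round(atz(C[n],r['at'],z),3))
E
```

```text
top [ 0.30045741 -0.05947993  1.41049617] [ 0.14730702  0.0135993  -0.98899732] 417.4508621478647 0.011767384499308224
top mount [198. 178.] 0.88 [0.484 0.218 0.093]
top mount [160. 337.] 0.35 [ 0.62  -0.29   0.093]
top pull_grip [236. 318.] 0.84 [ 0.377 -0.236  0.025]
top pull_grip [214. 345.] 0.74 [ 0.451 -0.326  0.025]
top pull_grip [212. 390.] 0.69 [ 0.46  -0.476  0.025]
top bay [182. 187.] 0.81 [0.548 0.206 0.012]
top brick [158. 336.] 0.66 [ 0.648 -0.303  0.   ]
top screwdriver [196. 134.] 0.82 [0.5  0.39 0.  ]
side [0.33436002 0.72290045 1.01915193] [ 0.15355933 -0.62464926 -0.76565843] 390.6149480293996 -0.08798113005809349
side mount [257. 248.] 0.64 [0.494 0.211 0.093]
side pull_grip [165. 315.] 0.93 [ 0.365 -0.233  0.025]
side pull_grip [118. 304.] 0.79 [ 0.443 -0.477  0.025]
side pull_grip [142. 296.] 0.61 [ 0.452 -0.338  0.025]
side bay [266. 227.] 0.97 [0.56  0.207 0.012]
side brick [146. 246.] 0.72 [ 0.632 -0.3    0.   ]
side brick [256. 251.] 0.24 [0.502 0.153 0.   ]
side screwdriver [331. 228.] 0.65 [0.506 0.388 0.   ]
side screwdriver [144. 246.] 0.63 [ 0.637 -0.308  0.   ]
side screwdriver [148. 296.] 0.24 [ 0.449 -0.333  0.   ]
```

View pics/a.png

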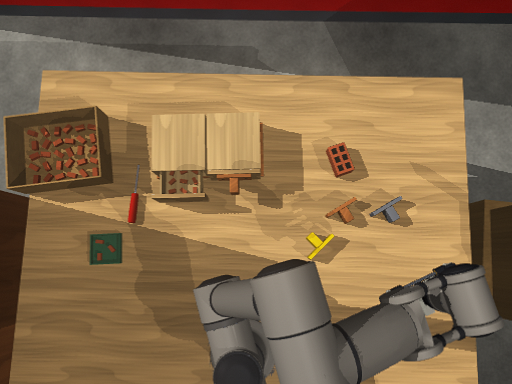

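View pics/b.png

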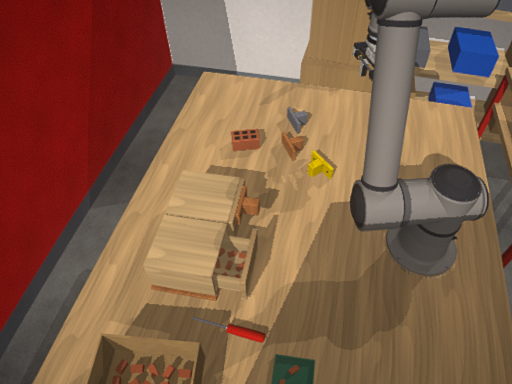

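Look-alikes of the pull, by top-image pixel (row, col): yellow (236,318), wooden (214,345), grey (212,390), and the fitted pull (183,234). The loose wooden one at (214,345), about (0.451, -0.33), is the target. Its back faces up-left, at a yaw of about 0.63. The open drawer is on the left at (198,178), about 65 mm out. I'll set out now and take a close look on the way.

```bash
python3 -m inch '[[[0,0,0,0.15],[0,0,0,0.15],[0,0,0,0.15],[50,-30,-20,0],[50,-30,-20,0],[50,-30,-10,0],[0,-30,0,0],[0,0,0,0]]]'
python3 - <<'E'
from h import *
c=cam('wrist'); cv2.imwrite('pics/c.png',c['img']); t=cam('top')
print(c['T_tool_cam'])
for l,z in(('pull_grip',.025),('pull',0)):
  for n,q in(('wrist',c),('top',t)):
    for r in place_of(n,l)[:4]: print(n,l,np.round(r['at']),round(r['conf'],2),np.round(atz(q,r['at'],z),4))
E
```

```text
time: 1.75
tool_pos: [0.3789, -0.3511, 0.2771]
tool_rot: [3.142, -0.0, 0.003]
contact_force: [-0.5, -0.2, 0.1]
opening: 0.0917
[[-8.86644575e-04 -9.59425423e-01 -2.81961119e-01  7.59163276e-02]
 [ 9.99998982e-01 -5.35457541e-04 -1.32256567e-03  7.82409274e-04]
 [ 1.11792492e-03 -2.81962004e-01  9.59424921e-01 -1.58455615e-01]
 [ 0.00000000e+00  0.00000000e+00  0.00000000e+00  1.00000000e+00]]
wrist pull_grip [170. 164.] 0.93 [ 0.3619 -0.2249  0.025 ]
wrist pull_grip [105. 347.] 0.91 [ 0.453  -0.4797  0.025 ]
wrist pull_grip [109. 234.] 0.87 [ 0.4464 -0.326   0.025 ]
top pull_grip [239. 316.] 0.78 [ 0.3659 -0.2308  0.025 ]
top pull_grip [214. 344.] 0.51 [ 0.4505 -0.3248  0.025 ]
wrist pull [110. 237.] 0.88 [ 0.4437 -0.3298  0.    ]
wrist pull [102. 339.] 0.85 [ 0.4562 -0.4763  0.    ]
wrist pull [165. 168.] 0.59 [ 0.3638 -0.224   0.    ]
top pull [240. 314.] 0.83 [ 0.3649 -0.2285  0.    ]
top pull [217. 343.] 0.79 [ 0.4442 -0.3248  0.    ]
top pull [211. 344.] 0.66 [ 0.4634 -0.3303  0.    ]
```

View pics/c.png

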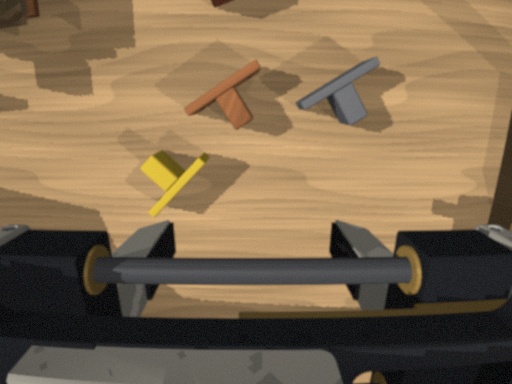

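The wooden pull shows at wrist pixel (109,234), between the yellow one (170,164) and the grey one (105,347). Its back faces up-left. Next, the drawer.

```bash
python3 -m inch '[[[0,-56,0,0],[0,-56,0,0],[0,-56,0,0],[0,-56,0,0],[0,-56,0,0],[0,-56,0,0],[0,-56,0,0],[0,-56,0,0],[0,-56,0,0],[0,-56,0,0]]]' 1 20
python3 -m inch '[[[0,0,0,0],[0,0,0,0]]]'
python3 - <<'E'
from h import *
c=cam('wrist'); cv2.imwrite('pics/d.png',c['img']); s=cam('side'); t=cam('top')
Q={'wrist':c,'side':s,'top':t}
for l,z in(('mount',.093),('bay',.012)):
  O=[]
  for n,q in Q.items():
    for r in place_of(n,l)[:2]:
      print(n,l,np.round(r['at']),round(r['conf'],2),np.round(atz(q,r['at'],z),4))
      if r['conf']>.5: O.append(ray(q,r['at']))
  A=0;b=0
  for e,d in O:
    d=d/np.linalg.norm(d); P=np.eye(3)-np.outer(d,d); A=A+P; b=b+P@e
  print('tri',l,np.linalg.solve(A,b).round(4))
E
```

```text
time: 3.3
tool_pos: [0.3787, 0.2086, 0.2768]
tool_rot: [3.142, -0.001, -0.001]
contact_force: [1.0, -0.7, 0.2]
opening: 0.0014
time: 3.55
tool_pos: [0.3786, 0.2067, 0.2765]
tool_rot: [3.141, 0.0, -0.0]
contact_force: [-0.1, -0.7, 1.0]
opening: 0.0006
wrist mount [ 79. 242.] 0.78 [0.4795 0.217  0.093 ]
side mount [254. 251.] 0.82 [0.488  0.1992 0.093 ]
top mount [201. 181.] 0.56 [0.4749 0.207  0.093 ]
tri mount [0.4789 0.2099 0.1081]
wrist bay [ 26. 243.] 0.73 [0.5531 0.2179 0.012 ]
side bay [267. 229.] 0.67 [0.553  0.2099 0.012 ]
top bay [181. 184.] 0.9 [0.5547 0.216  0.012 ]
tri bay [0.5515 0.2155 0.0218]
```

View pics/d.png

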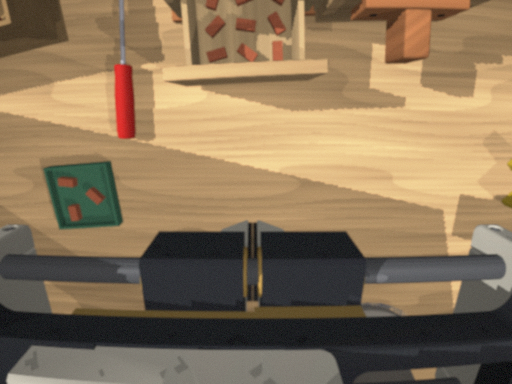

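Run:
```python
import cv2
i=cv2.imread('pics/d.png')[30:110,150:340]; cv2.imwrite('pics/e.png',cv2.resize(i,None,fx=4,fy=4,interpolation=cv2.INTER_CUBIC))
```

```text
(no output)
```

View pics/e.png

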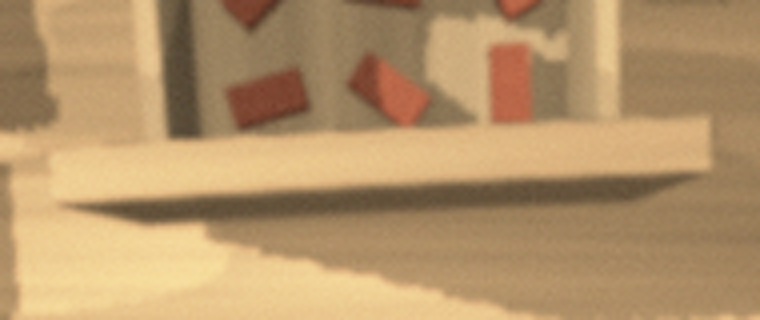

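The outer top edge of the front runs from (80.5,164.5) to (73,327.5).

Run:
```python
from h import *
c=cam('wrist')
for z in(.112,.118,.124):
  L,R=atz(c,(80.5,164.5),z),atz(c,(73,327.5),z); d=L-R
  print(z,L.round(4),R.round(4),np.linalg.norm(d).round(4),'yaw',np.arctan2(-d[0],d[1]).round(4),'mid',((L+R)/2).round(4))
```

```text
0.112 [0.4778 0.298  0.112 ] [0.4847 0.1278 0.112 ] 0.1704 yaw 0.0407 mid [0.4812 0.2129 0.112 ]
0.118 [0.4773 0.2963 0.118 ] [0.4841 0.1292 0.118 ] 0.1672 yaw 0.0407 mid [0.4807 0.2128 0.118 ]
0.124 [0.4769 0.2946 0.124 ] [0.4836 0.1307 0.124 ] 0.164 yaw 0.0407 mid [0.4802 0.2126 0.124 ]
```

```bash
python3 -m inch '[[[0,0,0,-0.04],[20,-4,50,0],[10,0,50,0],[10,0,50,0],[0,0,50,0],[10,0,0,0],[10,0,0,0],[5,0,0,0],[0,0,0,0],[0,0,0,0]]]'
```

```text
time: 5.3
tool_pos: [0.4433, 0.2138, 0.0774]
tool_rot: [-3.141, -0.001, 0.04]
contact_force: [0.2, 0.4, -0.4]
opening: 0.0005
```

```bash
python3 -m inch '[[[10,0,0,0],[8,0,0,0],[5,0,0,0],[5,0,0,0],[5,0,0,0],[5,0,0,0],[5,0,0,0],[5,0,0,0],[5,0,0,0],[5,0,0,0]]]'
python3 -m inch '[[[5,0,0,0],[5,0,0,0],[5,0,0,0],[4,0,0,0],[4,0,0,0]]]'
```

```text
time: 6.55
tool_pos: [0.5014, 0.2161, 0.0766]
tool_rot: [3.142, 0.0, 0.04]
contact_force: [-2.2, 1.0, -1.2]
opening: 0.0
time: 7.18
tool_pos: [0.5244, 0.217, 0.0767]
tool_rot: [3.142, -0.0, 0.04]
contact_force: [-2.0, 1.2, -1.3]
opening: 0.0005
```

```bash
python3 -m inch '[[[3,0,0,0],[3,0,0,0],[3,0,0,0],[3,0,0,0]]]'
python3 -m inch '[[[3,0,0,0],[2,0,0,0],[2,0,0,0]]]'
python3 -m inch '[[[2,0,0,0],[2,0,0,0]]]'
```

```text
time: 7.68
tool_pos: [0.5344, 0.2174, 0.0767]
tool_rot: [3.141, 0.004, 0.04]
contact_force: [-7.7, 0.4, 3.5]
opening: 0.0005
time: 8.05
tool_pos: [0.542, 0.2177, 0.0768]
tool_rot: [3.141, 0.003, 0.04]
contact_force: [-12.1, 0.7, 7.7]
opening: 0.0007
time: 8.3
tool_pos: [0.5418, 0.2176, 0.0768]
tool_rot: [3.14, 0.012, 0.041]
contact_force: [-26.9, -1.3, 18.3]
opening: 0.0002
```

```bash
python3 -m inch '[[[-4,0,0,0],[-6,0,0,0],[-10,0,0,0],[-40,0,0,0],[-40,0,-30,0],[-40,0,-50,0],[-20,0,-50,0],[0,0,-50,0],[0,0,0,0],[0,0,0,0]]]' -1
python3 - <<'E'
from h import *
c=cam('wrist'); i=c['img'];cv2.imwrite('pics/f.png',i)
print(toolT()[:3,3])
for l,z in(('mount',.093),('bay',.012)):
    for r in place_of('wrist',l)[:2]: print(l,np.round(r['at']),round(r['conf'],2),np.round(atz(c,r['at'],z),4))
cv2.imwrite('pics/f.png',cv2.resize(i[0:130,130:500],None,fx=2.1,fy=2.1,interpolation=cv2.INTER_CUBIC))
E
```

```text
time: 9.55
tool_pos: [0.3878, 0.2114, 0.2549]
tool_rot: [3.141, 0.0, 0.04]
contact_force: [0.4, -0.2, -1.0]
opening: 0.0911
[0.38759067 0.21129471 0.25430333]
mount [  9. 253.] 0.87 [0.5535 0.2168 0.093 ]
bay [ 27. 254.] 0.86 [0.5557 0.2155 0.012 ]
```

View pics/f.png

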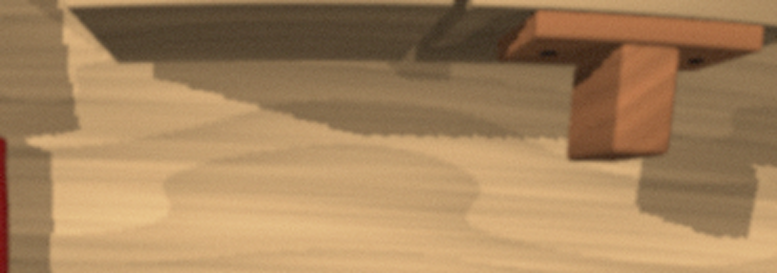

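Drawer is home: its front lies flush with the neighbouring front, and the network puts mount at x=.5535 against bay at .5557. Now the pull.

```bash
python3 -m inch '[[[0,57,0,0],[0,57,0,0],[0,57,0,0],[0,57,0,0],[0,57,0,0],[0,57,0,0],[0,57,0,0],[0,57,0,0],[0,57,0,0],[0,57,0,0]]]' -1
python3 -m inch '[[[0,0,0,-0.15],[0,0,0,-0.15],[0,0,0,-0.15],[0,0,0,-0.14],[0,0,0,0],[0,0,0,0],[0,0,0,0]]]'
python3 - <<'E'
from h import *
c=cam('wrist'); i=c['img'];cv2.imwrite('pics/g.png',i)
print(toolT()[:3,3])
for l,z in(('pull_grip',.025),('pull',.0)):
    for r in place_of('wrist',l)[:3]: print(l,np.round(r['at']),round(r['conf'],2),np.round(atz(c,r['at'],z),4))
E
```

```text
time: 10.95
tool_pos: [0.4104, -0.3597, 0.2541]
tool_rot: [-3.14, 0.001, 0.039]
contact_force: [0.0, 0.0, 0.2]
opening: 0.0919
time: 11.82
tool_pos: [0.4109, -0.3579, 0.2553]
tool_rot: [-3.141, 0.0, 0.628]
contact_force: [0.9, -0.4, 1.1]
opening: 0.0917
[ 0.41089528 -0.35794409  0.25537271]
pull_grip [186. 341.] 0.9 [ 0.4544 -0.4773  0.025 ]
pull_grip [131. 149.] 0.85 [ 0.3646 -0.2246  0.025 ]
pull_grip [126. 250.] 0.55 [ 0.4464 -0.3283  0.025 ]
pull [123. 250.] 0.87 [ 0.4482 -0.3273  0.    ]
pull [181. 333.] 0.79 [ 0.4529 -0.4738  0.    ]
pull [129. 156.] 0.71 [ 0.3649 -0.2258  0.    ]
```

View pics/g.png

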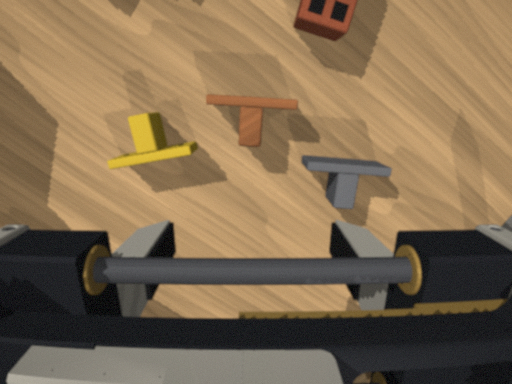

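The wooden pull is nearly square to the tool. Its back edge runs from (95,207) to (100,297), and the block is centred near column 250.

Run:
```python
from h import *
c=cam('wrist'); i=c['img']; T=toolT()
m=cv2.inRange(cv2.cvtColor(i,cv2.COLOR_BGR2HSV),(0,115,70),(15,255,255)); m[:,:200]=0;m[:,302:]=0;m[:85]=0;m[155:]=0
n,lab,st,_=cv2.connectedComponentsWithStats(m); k=1+st[1:,4].argmax(); M=(lab==k); print(st[k])
# back edge: first row per column (ignore ends)
cols=np.arange(215,292); rows=np.array([np.where(M[:,x])[0].min() for x in cols]); p=np.polyfit(cols,rows,1)
x0,x1=np.where(M)[1].min(),np.where(M)[1].max()
A,B=atz(c,(np.polyval(p,x0),x0),.05),atz(c,(np.polyval(p,x1+1),x1+1),.05); d=A-B
print(p,np.linalg.norm(d),'yaw',np.arctan2(-d[0],d[1]))
for r in range(105,150,5):
  q=np.where(M[r])[0]
  print(r,q.min(),q.max())
yaw=np.arctan2(-d[0],d[1]); mid=(A+B)/2; g=mid-0.036*np.array([np.cos(yaw),np.sin(yaw),0]); print('grip',g.round(4))
print('tool delta to grip',(T[:3,:3].T@(g-T[:3,3])*1000).round(1))
```

```text
[ 205   93   93   54 1983]
[5.91776644e-02 8.13137652e+01] 0.11066957625378479 yaw 0.5709336931311492
105 214 297
110 239 294
115 239 263
120 239 262
125 238 262
130 238 261
135 238 260
140 238 260
145 239 261
grip [ 0.4476 -0.3281  0.05  ]
tool delta to grip [ 47.3  -2.6 205.6]
```

```bash
python3 -m inch '[[[0,0,0,0.057],[20,-3,40,0],[20,-2,40,0],[7,0,40,0],[0,0,40,0],[0,0,30,0],[0,0,0,0],[0,0,0,0]]]' -0.3
```

```text
time: 13.02
tool_pos: [0.4483, -0.3289, 0.0668]
tool_rot: [3.14, -0.0, 0.573]
contact_force: [0.1, 0.3, -0.4]
opening: 0.06
```

```bash
python3 -m inch '[[[0,0,25,0],[0,0,20,0],[0,0,9,0],[0,0,0,0]]]'
python3 -m inch '[[[0,0,0,0],[0,0,0,0],[0,0,0,0],[0,0,0,0],[0,0,0,0],[0,0,0,0]]]' 1 40
```

```text
time: 13.52
tool_pos: [0.448, -0.3287, 0.0122]
tool_rot: [3.141, -0.0, 0.573]
contact_force: [0.1, 0.2, -0.3]
opening: 0.06
time: 14.28
tool_pos: [0.4478, -0.3284, 0.0118]
tool_rot: [3.141, -0.0, 0.573]
contact_force: [-0.7, 1.0, 3.4]
opening: 0.0277
```

```bash
python3 -m inch '[[[0,0,-20,0],[0,0,-40,0],[0,0,-50,0],[0,0,-50,0],[0,0,-30,0],[0,0,0,0.17],[0,0,0,0.18],[0,0,0,0.18],[0,-30,0,0],[0,-50,0,0]]]'
python3 -m inch '[[[0,-58,0,0],[0,-58,0,0],[0,-58,0,0],[0,-58,0,0],[0,-58,0,0],[0,-58,0,0],[0,-58,0,0],[0,-40,0,0],[0,-15,0,0],[0,0,0,0]]]'
```

```text
time: 15.52
tool_pos: [0.444, -0.2483, 0.2008]
tool_rot: [-3.141, 0.0, 0.041]
contact_force: [0.7, 0.2, -0.7]
opening: 0.0275
time: 16.77
tool_pos: [0.4243, 0.2123, 0.2012]
tool_rot: [3.141, 0.001, 0.044]
contact_force: [-0.3, -1.1, -0.4]
opening: 0.0278
```

```bash
python3 -m inch '[[[20,2,0,0],[20,0,0,0],[0,0,0,0],[0,0,0,0]]]'
python3 - <<'E'
from h import *
c=cam('wrist'); i=c['img'];cv2.imwrite('pics/i.png',cv2.resize(i[:300],None,fx=1.5,fy=1.5))
print(toolT()[:3,3])
for l,z in(('mount',.093),('bay',.012)):
    for r in place_of('wrist',l)[:2]: print(l,np.round(r['at']),round(r['conf'],2),np.round(atz(c,r['at'],z),4))
E
```

```text
time: 17.27
tool_pos: [0.464, 0.2108, 0.2012]
tool_rot: [3.141, 0.001, 0.041]
contact_force: [0.3, 0.1, -0.5]
opening: 0.0277
[0.46394404 0.21107284 0.20137883]
mount [ 87. 249.] 0.92 [0.5524 0.2169 0.093 ]
mount [123. 116.] 0.55 [0.5178 0.3351 0.093 ]
bay [ 93. 250.] 0.56 [0.5501 0.2163 0.012 ]
```

View pics/i.png

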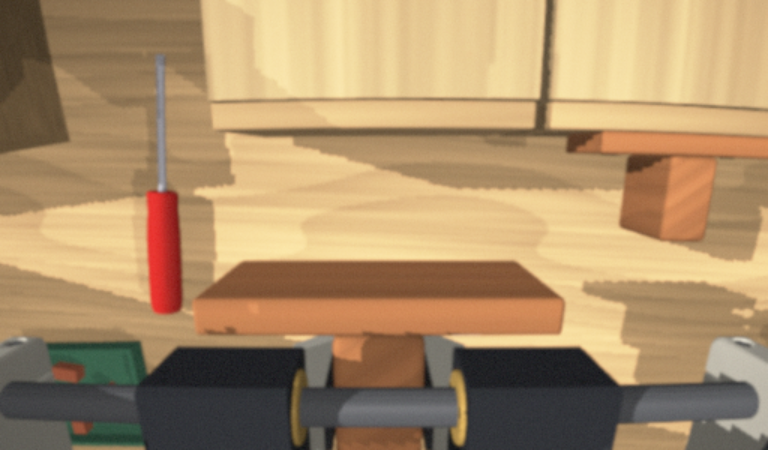

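The front's outer top edge runs (86,142)–(87.3,358.7), and the pull's top back edge runs (198,131)–(198.7,375).

Run:
```python
from h import *
c=cam('wrist'); T=toolT(); zt=T[2,3]-.0118
for nm,a,b,z in(('front',(86,142),(87.3,358.7),.118),('pull',(198,131),(198.7,375.3),zt+.05)):
  A,B=atz(c,a,z),atz(c,b,z); d=A-B
  print(nm,np.linalg.norm(d).round(4),'yaw',np.arctan2(-d[0],d[1]).round(4),'mid',((A+B)/2).round(4))
print(T[:3,3])
```

```text
front 0.1713 yaw 0.0355 mid [0.5527 0.2162 0.118 ]
pull 0.1062 yaw 0.0389 mid [0.5002 0.212  0.2398]
[0.46410541 0.21170686 0.20161427]
```

```bash
python3 -m inch '[[[0,-2,40,0],[0,0,40,0],[0,0,30,0],[15,0,11.5,0],[15,0,0,0],[10,0,0,0],[0,0,0,0],[0,0,0,0],[0,0,0,0]]]'
```

```text
time: 18.6
tool_pos: [0.5041, 0.2156, 0.0802]
tool_rot: [3.142, 0.0, 0.043]
contact_force: [0.1, -0.5, -0.1]
opening: 0.0274
```

```bash
python3 -m inch '[[[4,0,0,0],[3,0,0,0],[2,0,0,0],[0,0,0,0],[0,0,0,0]]]'
python3 - <<'E'
from h import *
P=[]
for k in range(8):
  read_camera('side'); P.append(np.r_[observe()['tool_pos'],observe()['contact_force'],observe()['tool_rot'][2]])
print(np.mean(P,0).round(4))
E
```

```text
time: 19.23
tool_pos: [0.5133, 0.216, 0.0799]
tool_rot: [3.141, 0.0, 0.043]
contact_force: [-0.6, -0.3, -1.2]
opening: 0.0273
[ 0.5134  0.216   0.08   -0.2415  0.0211 -0.7669  0.0428]
```

Run:
```python
from h import *
c=cam('wrist'); i=c['img'];cv2.imwrite('pics/j.png',cv2.resize(i[70:300],None,fx=1.56,fy=2.5,interpolation=cv2.INTER_CUBIC))
```

```text
(no output)
```

View pics/j.png

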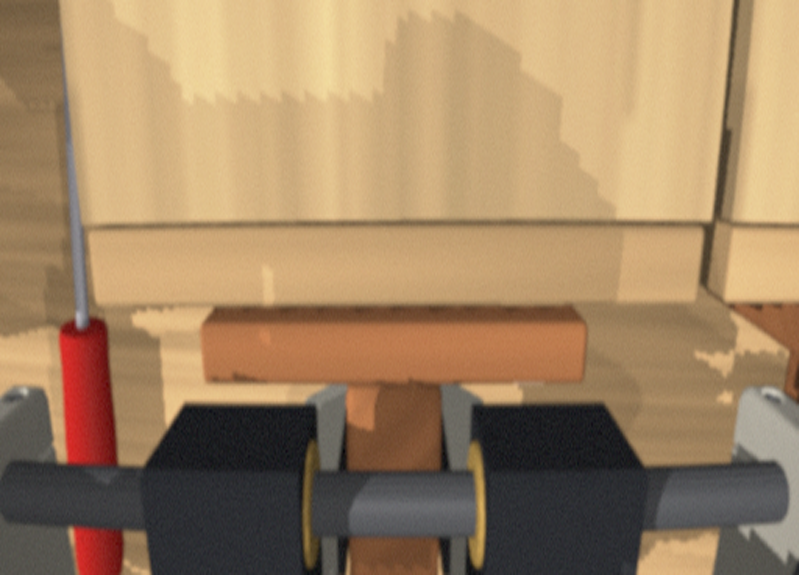

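The pull is about 3 mm from the front. The front edge spans columns 97–698 (mid 397.5) and the pull 203–586 (mid 394.5), so it sits about 0.8 mm too far left. I'll correct that and advance to light contact.

```bash
python3 -m inch '[[[1,1,0,0],[1,0,0,0],[1,0,0,0],[0,0,0,0]]]'
python3 -m inch '[[[0.5,0,0,0],[0,0,0,0]]]'
python3 - <<'E'
from h import *
c=cam('wrist'); i=c['img'];cv2.imwrite('pics/k.png',cv2.resize(i[180:235,115:400],None,fx=2.8,fy=8,interpolation=cv2.INTER_CUBIC))
print(observe()['contact_force'],c['fx'],c['cx'],c['cy'])
E
```

```text
time: 20.18
tool_pos: [0.5166, 0.2151, 0.08]
tool_rot: [3.142, -0.0, 0.043]
contact_force: [-0.0, 1.1, -1.4]
opening: 0.0281
time: 20.42
tool_pos: [0.5167, 0.2151, 0.0799]
tool_rot: [3.141, 0.001, 0.043]
contact_force: [-1.9, -0.4, -0.7]
opening: 0.0278
[-1.19039958 -0.97001246  0.69982187] 294.933788158026 252.11148094435652 188.60313420401715
```

View pics/k.png

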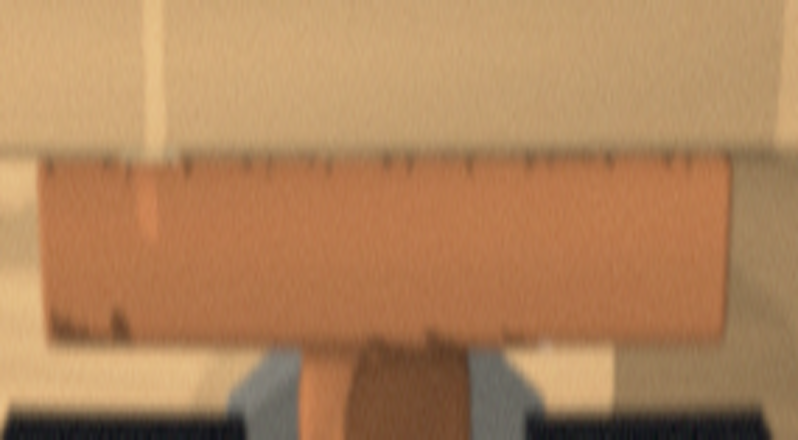

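Run:
```python
from h import *
c=cam('wrist'); i=cv2.GaussianBlur(c['img'],(3,3),0).astype(float); print(c['k1'], toolT()[:3,3])
def edges(row,rng):
  g=np.abs(np.diff(i[row,rng[0]:rng[1]].sum(1) if 0 else i[row,rng[0]:rng[1]],axis=0)).sum(1); k=np.argsort(-g)[:3]; return [(rng[0]+int(a)+.5,int(g[a])) for a in k]
for r in(190,193,196,198): print('front',r,edges(r,(45,85)),edges(r,(430,470)))
for r in(201,204,208,212): print('pull',r,edges(r,(118,145)),edges(r,(360,390)))
for x in(80,100,180,240,300,420): 
  g=np.abs(np.diff(i[185:230,x],axis=0)).sum(1); k=np.argsort(-g)[:3]; print('col',x,[(185+int(a)+.5,int(g[a])) for a in k])
```

```text
-0.07516714938051516 [0.51671405 0.21511741 0.07995001]
front 190 [(57.5, 54), (58.5, 53), (56.5, 38)] [(443.5, 59), (444.5, 58), (450.5, 55)]
front 193 [(58.5, 67), (59.5, 58), (57.5, 40)] [(460.5, 48), (461.5, 41), (442.5, 40)]
front 196 [(59.5, 63), (60.5, 44), (58.5, 43)] [(460.5, 53), (461.5, 43), (459.5, 38)]
front 198 [(53.5, 43), (47.5, 40), (60.5, 35)] [(461.5, 25), (464.5, 23), (460.5, 21)]
pull 201 [(128.5, 49), (127.5, 46), (129.5, 35)] [(374.5, 25), (373.5, 23), (376.5, 20)]
pull 204 [(128.5, 38), (127.5, 36), (129.5, 27)] [(373.5, 24), (374.5, 23), (376.5, 23)]
pull 208 [(128.5, 24), (129.5, 23), (127.5, 16)] [(373.5, 26), (376.5, 24), (375.5, 20)]
pull 212 [(129.5, 27), (128.5, 23), (130.5, 20)] [(372.5, 22), (375.5, 21), (373.5, 20)]
col 80 [(197.5, 36), (198.5, 36), (199.5, 20)]
col 100 [(200.5, 45), (207.5, 45), (208.5, 44)]
col 180 [(223.5, 77), (222.5, 58), (224.5, 44)]
col 240 [(197.5, 31), (221.5, 26), (198.5, 25)]
col 300 [(223.5, 83), (226.5, 65), (222.5, 60)]
col 420 [(197.5, 49), (198.5, 41), (196.5, 34)]
```

Run:
```python
from h import *
c=cam('wrist'); R=c['rotation']; e=c['eye']
def up(a):  # slopes
  e_,d=ray(c,a); return d
def height(a,b,w):  # z of an edge of known length, by depth
  best=min(np.arange(.09,.14,.0002),key=lambda z:abs(np.linalg.norm(atz(c,a,z)-atz(c,b,z))-w))
  A,B=atz(c,a,best),atz(c,b,best); return best.round(4),((A+B)/2).round(4),np.arctan2(B[0]-A[0],A[1]-B[1]).round(4)
print('front',height((198,60.5),(198,442),.168))
print('pull back',height((199.5,128.2),(199.5,375),.110))
print('pull front edge',height((222.5,131),(222.5,373.5),.110))
```

```text
front (np.float64(0.1192), array([0.5533, 0.2166, 0.1192]), np.float64(0.0423))
pull back (np.float64(0.1154), array([0.5514, 0.2163, 0.1154]), np.float64(0.0423))
pull front edge (np.float64(0.1162), array([0.5407, 0.2155, 0.1162]), np.float64(0.0424))
```

Run:
```python
from h import *
c=cam('wrist'); i=cv2.GaussianBlur(c['img'],(1,3),0).astype(float)
for x in(170,185,320,335):
  g=np.diff(i[190:232,x].sum(1)); k=np.argsort(-abs(g))[:4]; print(x,[(190+int(a)+.5,int(g[a])) for a in k])
for zf in(.117,.118,.1192,.120):
  F=atz(c,(198,252),zf)
  print(zf,F[0].round(4),[(d,proj(c,F+[-.012,0,-d/1000])[0].round(2)) for d in(0,1,2,3,4)])
s=place_of('wrist','mount'); print(s[:2])
# sub-pixel widths
def sub(row,lo,hi):
  r=i[row-1:row+2].mean(0); g=np.abs(np.diff(r,axis=0)).sum(1)[lo:hi]; g=np.where(g>g.max()*.4,g,0); return (lo+.5+np.arange(hi-lo))@g/g.sum()
for row in(192,194,196): print('front',row,sub(row,54,66),sub(row,437,449))
for row in(202,205,208,212): print('pull',row,sub(row,123,134),sub(row,369,380))
```

```text
170 [(230.5, -122), (223.5, 74), (229.5, -62), (222.5, 58)]
185 [(230.5, -100), (223.5, 79), (229.5, -58), (222.5, 56)]
320 [(230.5, -111), (222.5, 63), (229.5, -63), (223.5, 62)]
335 [(230.5, -75), (229.5, -44), (197.5, -37), (198.5, -32)]
0.117 0.5527 [(0, np.float64(223.6)), (1, np.float64(222.72)), (2, np.float64(221.85)), (3, np.float64(220.99)), (4, np.float64(220.15))]
0.118 0.5531 [(0, np.float64(223.81)), (1, np.float64(222.92)), (2, np.float64(222.04)), (3, np.float64(221.17)), (4, np.float64(220.32))]
0.1192 0.5534 [(0, np.float64(224.06)), (1, np.float64(223.16)), (2, np.float64(222.27)), (3, np.float64(221.39)), (4, np.float64(220.53))]
0.12 0.5537 [(0, np.float64(224.23)), (1, np.float64(223.32)), (2, np.float64(222.43)), (3, np.float64(221.55)), (4, np.float64(220.68))]
[{'at': [184.6, 252.4], 'conf': 0.87}]
front 192 58.54887218045114 444.15484633569747
front 194 59.02495697074009 442.5641025641025
front 196 58.638103161397666 442.1605504587156
pull 202 128.42321116928449 375.3401162790698
pull 205 128.37 375.08516483516485
pull 208 128.9851851851852 374.67679558011054
pull 212 129.14144736842104 374.14204545454544
```

The pull looks about 1 mm low (estimates ranged from 0 to 3 mm); sideways and yaw are good. I'll back off slightly, raise it 1 mm and press gradually.

```bash
python3 -m inch '[[[-1.5,0,0,0],[0,0,-1.2,0],[1,0,0,0],[1,0,0,0],[0,0,0,0]]]'
python3 -m inch '[[[1,0,0,0],[0,0,0,0],[0,0,0,0]]]'
```

```text
time: 21.3
tool_pos: [0.5168, 0.2151, 0.081]
tool_rot: [3.141, 0.002, 0.043]
contact_force: [-5.0, -1.1, 1.0]
opening: 0.0278
time: 21.68
tool_pos: [0.5168, 0.2151, 0.0808]
tool_rot: [3.141, 0.004, 0.043]
contact_force: [-7.3, 0.3, 2.5]
opening: 0.028
```

```bash
python3 -m inch '[[[0.5,0,0,0],[0,0,0,0],[0,0,0,0]]]'
python3 - <<'E'
from h import *
P=[]
for k in range(6):
  read_camera('side'); o=observe(); P.append(np.r_[o['tool_pos']*1000,o['contact_force'],o['tool_rot'],o['torque']])
print(np.mean(P,0).round(3))
E
```

```text
time: 22.05
tool_pos: [0.5168, 0.2151, 0.0808]
tool_rot: [3.141, 0.005, 0.043]
contact_force: [-9.8, -0.3, 4.1]
opening: 0.0278
[ 5.16758e+02  2.15123e+02  8.08350e+01 -9.86700e+00 -4.77000e-01
  4.26700e+00  3.14100e+00  5.00000e-03  4.30000e-02  2.20000e-02
  1.29100e+00  2.71000e-01]
```

```bash
python3 -m inch '[[[0.5,0,-0.4,0],[0,0,0,0],[0,0,0,0],[0,0,0,0]]]'
python3 - <<'E'
from h import *
P=[]
for k in range(8):
  c=cam('wrist'); o=observe(); P.append(np.r_[o['tool_pos']*1000,o['contact_force'],o['tool_rot'],o['torque']])
print(np.mean(P,0).round(3),np.array(P)[:,3])
i=c['img'];cv2.imwrite('pics/l.png',cv2.resize(i[150:260],None,fx=1.56,fy=4,interpolation=cv2.INTER_CUBIC))
t=cam('top'); 
for l,z in(('mount',.093),('brick',0),('screwdriver',0),('pull_grip',.093)):
    for r in place_of('top',l)[:4]: print(l,round(r['conf'],2),np.round(atz(t,r['at'],z),3))
E
```

```text
time: 22.85
tool_pos: [0.5167, 0.2151, 0.0809]
tool_rot: [3.141, 0.006, 0.043]
contact_force: [-11.0, 0.0, 2.9]
opening: 0.028
[ 5.16714e+02  2.15125e+02  8.08990e+01 -1.06840e+01 -2.60000e-01
  2.98500e+00  3.14100e+00  6.00000e-03  4.30000e-02  3.70000e-02
  1.41800e+00  2.57000e-01] [-10.57061937 -10.13304821 -10.79251818 -10.84700699 -10.61346137
 -10.85714411 -10.90565873 -10.75408901]
brick 0.58 [ 0.638 -0.308  0.   ]
screwdriver 0.63 [ 0.648 -0.305  0.   ]
pull_grip 0.88 [ 0.361 -0.229  0.093]
```

View pics/l.png

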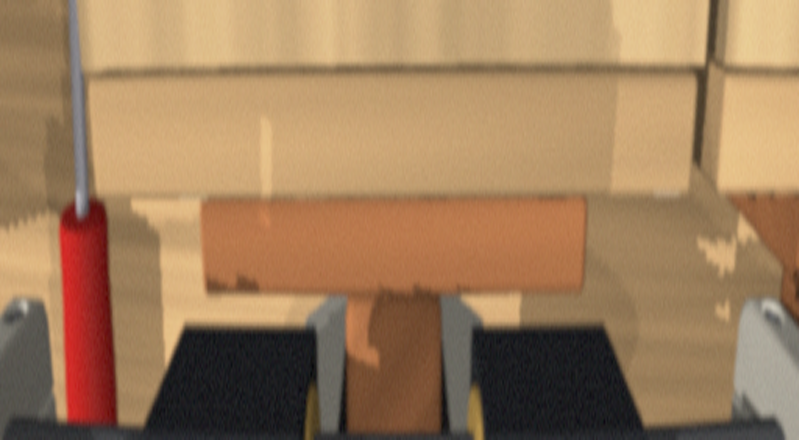

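The pull lies flat against the front and centred: front columns 95–693 and pull 202–586, both with mid 394. Force is 10.7 N, so I'll add a little more.

```bash
python3 -m inch '[[[0.3,0,0,0],[0,0,0,0],[0,0,0,0],[0,0,0,0],[0,0,0,0]]]'
python3 - <<'E'
from h import *
P=[]
for k in range(8):
  c=cam('wrist'); o=observe(); P.append(np.r_[o['tool_pos']*1000,o['contact_force']])
print(np.mean(P,0).round(3))
i=cv2.GaussianBlur(c['img'],(1,3),0).astype(float)
for x in(170,185,320): 
  g=np.diff(i[190:228,x].sum(1)); k=np.argsort(-abs(g))[:4]; print(x,[(190+int(a)+.5,int(g[a])) for a in k])
for x in(100,420):
  g=np.diff(i[190:206,x].sum(1)); k=np.argsort(-abs(g))[:3]; print(x,[(190+int(a)+.5,int(g[a])) for a in k])
def sub(row,lo,hi):
  r=i[row-1:row+2].mean(0); g=np.abs(np.diff(r,axis=0)).sum(1)[lo:hi]; g=np.where(g>g.max()*.4,g,0); return (lo+.5+np.arange(hi-lo))@g/g.sum()
for row in(194,196): print('front',row,sub(row,54,66),sub(row,437,449))
for row in(202,205): print('pull',row,sub(row,123,134),sub(row,369,380))
E
```

```text
time: 24.12
tool_pos: [0.5167, 0.2151, 0.0809]
tool_rot: [3.141, 0.007, 0.043]
contact_force: [-11.8, -1.2, 4.6]
opening: 0.0278
[516.688 215.112  80.904 -12.105  -0.554   3.816]
170 [(223.5, 73), (222.5, 56), (198.5, -53), (197.5, -47)]
185 [(223.5, 83), (222.5, 53), (198.5, -52), (197.5, -46)]
320 [(223.5, 73), (222.5, 54), (224.5, 41), (197.5, -33)]
100 [(199.5, 42), (200.5, 23), (204.5, -23)]
420 [(197.5, -47), (198.5, -46), (196.5, -35)]
front 194 59.23548387096775 441.0900383141762
front 196 58.91836734693878 440.9899598393574
pull 202 128.0862785862786 375.5202531645569
pull 205 128.35338345864662 375.0746478873239
```

Force is 12.1 N. Still, apparent widths of pull and front in the wrist picture disagree by an amount that hints the pull is a few mm low. With plenty of time left, I'll settle it mechanically: lower the pull's underside lightly onto the front's top edge and read the height.

```bash
python3 -m inch '[[[-3,0,0,0],[-4,0,0,0],[0,0,-20,0],[0,0,-25,0],[0,0,-12,0],[7,0,0,0],[6,0,0,0],[0,0,0,0],[0,0,0,0]]]'
python3 -m inch '[[[0,0,2,0],[0,0,1,0],[0,0,1,0],[0,0,0,0]]]'
```

```text
time: 25.65
tool_pos: [0.5255, 0.2154, 0.1378]
tool_rot: [3.141, 0.001, 0.043]
contact_force: [1.4, 0.2, -0.2]
opening: 0.0279
time: 26.15
tool_pos: [0.5257, 0.2155, 0.1345]
tool_rot: [3.141, 0.0, 0.043]
contact_force: [-0.3, 0.0, -0.0]
opening: 0.0277
```

```bash
for k in 1 2; do python3 -m inch '[[[0,0,0.5,0],[0,0,0.5,0],[0,0,0,0]]]' | grep -E 'pos|force'; done
python3 -m inch '[[[0,0,0.5,0],[0,0,0,0],[0,0,0,0]]]' | grep -E 'pos|force'
```

```text
tool_pos: [0.5258, 0.2155, 0.1336]
contact_force: [-0.2, -0.1, -0.1]
tool_pos: [0.5257, 0.2155, 0.1325]
contact_force: [0.8, 0.5, -0.6]
tool_pos: [0.5258, 0.2155, 0.1321]
contact_force: [0.5, 0.6, -0.5]
```

```bash
python3 -m inch '[[[0,0,0.5,0],[0,0,0,0],[0,0,0,0]]]' | grep -E 'pos|force';  python3 -m inch '[[[0,0,0.5,0],[0,0,0,0],[0,0,0,0]]]' | grep -E 'pos|force'; python3 -m inch '[[[0,0,0.5,0],[0,0,0,0],[0,0,0,0]]]' | grep -E 'pos|force'
```

```text
tool_pos: [0.5258, 0.2155, 0.1318]
contact_force: [-0.6, -0.6, 1.3]
tool_pos: [0.5258, 0.2155, 0.1317]
contact_force: [-2.3, -1.2, 4.8]
tool_pos: [0.5258, 0.2156, 0.1317]
contact_force: [-3.9, -0.6, 8.8]
```

Contact is clear at TCP z = 0.1318, so the pull's level position is TCP z = 0.0818. It was held at 0.0809, 0.9 mm low.

```bash
python3 -m inch '[[[0,0,-4,0],[-7,0,0,0],[-6,0,0,0],[0,0,20,0],[0,0,20,0],[0,0,12,0],[0,0,0,0],[0,0,0,0],[0,0,0,0]]]'
```

```text
time: 29.52
tool_pos: [0.5133, 0.2151, 0.0834]
tool_rot: [-3.141, -0.001, 0.043]
contact_force: [-0.4, 0.1, -0.1]
opening: 0.0276
```

```bash
python3 -m inch '[[[1,0,1.5,0],[1,0,0,0],[1,0,0,0],[0.5,0,0,0],[0,0,0,0],[0,0,0,0]]]' | grep -E 'pos|force'
python3 -m inch '[[[1,0,-0.2,0],[0,0,0,0],[0,0,0,0]]]' | grep -E 'pos|force'
```

```text
tool_pos: [0.5163, 0.2151, 0.0811]
contact_force: [-0.2, 0.1, -0.9]
tool_pos: [0.5168, 0.2151, 0.0812]
contact_force: [-3.5, -0.4, 0.3]
```

```bash
python3 -m inch '[[[-1.5,0,-0.6,0],[0,0,0,0],[0,0,0,0]]]' | grep -E 'pos|force'
python3 -m inch '[[[1,0,0,0],[1,0,0,0],[1,0,-0.2,0],[0,0,0,0],[0,0,0,0]]]' | grep -E 'pos|force'
```

```text
tool_pos: [0.5161, 0.2151, 0.082]
contact_force: [0.4, 1.0, -1.2]
tool_pos: [0.5168, 0.2151, 0.0817]
contact_force: [-8.3, -0.7, 3.0]
```

```bash
python3 -m inch '[[[0.5,0,-0.2,0],[0.4,0,-0.1,0],[0,0,0,0],[0,0,0,0],[0,0,0,0]]]' | grep -E 'pos|force'
python3 - <<'E'
from h import *
P=[]
for k in range(8):
  c=cam('wrist'); o=observe(); P.append(np.r_[o['tool_pos']*1000,o['contact_force'],o['tool_rot'],o['opening']])
print(np.mean(P,0).round(3))
cv2.imwrite('pics/m.png',cv2.resize(c['img'][150:260],None,fx=1.56,fy=4,interpolation=cv2.INTER_CUBIC))
E
```

```text
tool_pos: [0.5167, 0.2151, 0.0818]
contact_force: [-10.9, -1.1, 4.4]
[ 5.16705e+02  2.15071e+02  8.17910e+01 -1.06640e+01 -7.99000e-01
  3.51200e+00  3.14100e+00  6.00000e-03  4.40000e-02  2.80000e-02]
```

View pics/m.png

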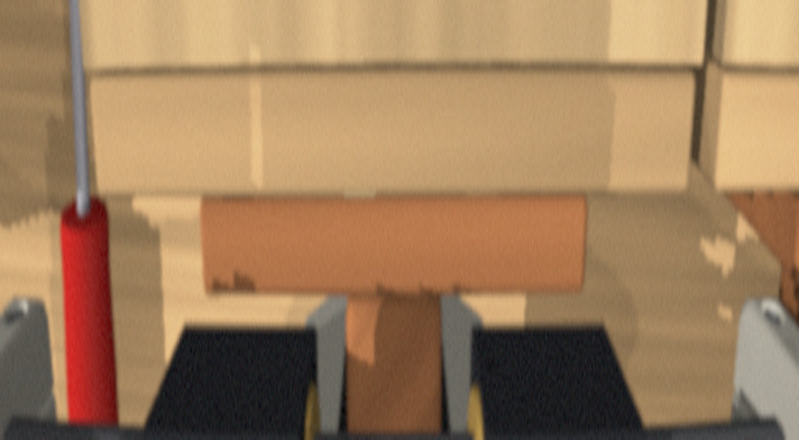

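It's level by the touch gauge, flat, and centred: front columns 96–690, pull 202–586. A last touch more force, then I'll hand in.

```bash
python3 -m inch '[[[0.35,0,0,0],[0,0,0,0],[0,0,0,0],[0,0,0,0],[0,0,0,0],[0,0,0,0]]]'
python3 - <<'E'
from h import *
P=[]
for k in range(8):
  c=cam('wrist'); o=observe(); P.append(np.r_[o['tool_pos']*1000,o['contact_force']])
f=np.mean(P,0); print(f.round(3))
if 11<-f[3]<13: print(hand_in())
E
```

```text
time: 33.42
tool_pos: [0.5167, 0.2151, 0.0818]
tool_rot: [3.141, 0.007, 0.044]
contact_force: [-12.0, -0.7, 5.2]
opening: 0.0274
[516.684 215.068  81.799 -12.122  -0.869   4.596]
the job is handed in; nothing more can be done
None
```

I pushed the drawer home, then picked up the loose wooden pull and handed in while holding its back against the drawer front at 12.1 N, at about 34 s.

- **Drawer:** the force rose at the stop, peaking near 33 N in the wrist reading (27 N along the push). That was harder than needed but under the limits. The picture then showed its front flush with the finished drawer beside it.
- **Centring and squareness:** the last picture shows the pull flat against the front and centred to about 0.3 mm. The tool's turn matches the front to about 0.002 rad, and the tool has tilted 0.007 rad under load.
- **Height:** the checks disagreed. Apparent widths in the wrist picture suggested the pull sat up to about 4 mm low, other estimates about 0 to 1 mm. I settled it by resting the pull lightly on the front's top edge, with about 9 N at most. That showed it 0.9 mm low, so I raised it to match.
- **Remaining force:** about 4.6 N of vertical friction force was still present at the end.
- **Bystanders:** I never touched the brick, the screwdriver or the grey and yellow look-alikes. A last check of them from the top camera gave only weak detections. It found the brick in place but not the screwdriver, which the wrist picture shows lying beside the unit.

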